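# Tip the wax blocks face down on the cold plate

### The job

Three large wax blocks, in a blue, a pink and a yellow cassette, stand on end on the cold plate, where their labels have just been checked; now they must chill for cutting. With a fingertip push each one over from behind, about where it stands, so that it ends lying flat on the plate, wax face down. Do not pick any block up or touch the wax faces with the fingers, and leave the green block, which is already chilling, and the other things on the bench as they are.

Things in the scene. Friction and masses are not known exactly. Their poses are not given: they have to be found in the camera images.
- coldplate: White bench cold plate, 340 x 540 mm (x by y), fixed. Origin at the centre of its underside on the bench, z up. Its level aluminium cooling surface, 300 x 500 mm, lies 100 mm above the origin, and a 4 mm high white rim surrounds it.
- block_blue: Wax block in a blue cassette standing on its short end, loose, about 66 g. Cassette 14 mm thick (own x), 52 wide (y), 75 tall (z). Origin: centre of the foot it stands on. -x points out of the wax side, +x out of the rear: a ribbed grid, flat up to 62 mm above the foot, then a slanted white label strip to the 75 mm high front edge. Pushed high on the rear, it topples wax side down once leaned 8 degrees.
- block_blue_wax: Ivory wax slab with a brownish pink tissue slice, 42 mm wide, 58 tall, 6 proud of the blue cassette's front. Origin: centre of the wax face, 13 mm in front of and 37 mm above the block's origin; same axes as its block. When the block lies right, this point is at the cooling surface and x points straight up. Fingers must not touch the wax.
- block_pink: Wax block in a pink cassette standing on its short end, loose, about 66 g. Cassette 14 mm thick (own x), 52 wide (y), 75 tall (z). Origin: centre of the foot it stands on. -x points out of the wax side, +x out of the rear: a ribbed grid, flat up to 62 mm above the foot, then a slanted white label strip to the 75 mm high front edge. Pushed high on the rear, it topples wax side down once leaned 8 degrees.
- block_pink_wax: Ivory wax slab with a brownish pink tissue slice, 42 mm wide, 58 tall, 6 proud of the pink cassette's front. Origin: centre of the wax face, 13 mm in front of and 37 mm above the block's origin; same axes as its block. When the block lies right, this point is at the cooling surface and x points straight up. Fingers must not touch the wax.
- block_yellow: Wax block in a yellow cassette standing on its short end, loose, about 66 g. Cassette 14 mm thick (own x), 52 wide (y), 75 tall (z). Origin: centre of the foot it stands on. -x points out of the wax side, +x out of the rear: a ribbed grid, flat up to 62 mm above the foot, then a slanted white label strip to the 75 mm high front edge. Pushed high on the rear, it topples wax side down once leaned 8 degrees.
- block_yellow_wax: Ivory wax slab with a brownish pink tissue slice, 42 mm wide, 58 tall, 6 proud of the yellow cassette's front. Origin: centre of the wax face, 13 mm in front of and 37 mm above the block's origin; same axes as its block. When the block lies right, this point is at the cooling surface and x points straight up. Fingers must not touch the wax.
- block_green: The same kind of block in a green cassette, already lying wax side down on the cold plate: 75 x 52 mm (x by y), 20 mm high, origin at the centre of its underside. Leave alone.
- slide_carton: Green cardboard carton of microscope slides, 78 x 55 x 45 mm, origin at the centre of its underside, x axis along its length. Leave alone.
- reagent_bottle: Amber bottle with a black cap, 64 mm across, 150 mm tall, origin at the centre of its underside. Leave alone.
- mould_stack: Three nested steel embedding moulds, 70 x 55 mm, 26 mm high, origin at the centre of the underside. Leave alone.
- forceps: Steel forceps lying flat, 135 mm long along x, 16 mm wide, 10 mm high, origin under the middle. Leave alone.
- brush: Small section brush lying flat, 170 mm long along its x axis. Leave alone.

How it is judged (in metres and radians):
At the end, for the whole second after the job is handed in: The blue, pink and yellow blocks lie at rest wax face down on the cold plate (face within 4 mm of the cooling surface, tilted less than 7 degrees), the foot of each within 50 mm of where it stood (angle between each of block_blue, block_pink, block_yellow's own x axis and vertical below 0.12 rad and z of block_blue_wax in the frame of coldplate between 0.096 and 0.104 m and distance of each of block_blue, block_pink, block_yellow from where it was at the start of the episode below 0.05 m and linear speed of each of block_blue, block_pink, block_yellow below 0.02 m/s and angular speed of each of block_blue, block_pink, block_yellow below 0.2 rad/s and z of block_pink_wax in the frame of coldplate between 0.096 and 0.104 m and z of block_yellow_wax in the frame of coldplate between 0.096 and 0.104 m); the robot touches nothing.
It fails at once if a block is lifted off the plate (its foot more than 30 mm above the cooling surface) (z of any of block_blue, block_pink, block_yellow in the frame of coldplate above 0.13 m).
It fails at once if the fingers touch a wax face (over 0.5 N) (contact force between the fingers and block_blue_wax above 0.5 N or contact force between the fingers and block_pink_wax above 0.5 N or contact force between the fingers and block_yellow_wax above 0.5 N).
It fails at once if the green block is shifted by more than 15 mm (distance of block_green from where it was at the start of the episode above 0.015 m).
It fails at once if something else on the bench is shifted by more than 20 mm (distance of any of slide_carton, reagent_bottle, mould_stack, forceps, brush from where it was at the start of the episode above 0.02 m).
It also fails if it takes over 45 s, if anything falls off the work surface, if the arm or the gripper's body presses on something with over 40 N, if the wrist force passes 120 N, or if a joint passes its speed limit or range.

### The arm

A 6-joint arm with a two-finger parallel gripper is mounted at the origin on the work surface. World frame = base frame: x ahead of the robot, y to its left, z up, the work surface at z = 0. Lengths are in mm, angles in rad, forces in N, time in s.
With the tool pointing down it reaches from about 350 to 775 mm from the base axis. Payload 7.3 kg.
Tool frame: the origin (TCP) lies midway between the tips of the shut fingers; the grasp point (between the pads) lies 19 mm behind it; x points along the fingers, y is the direction in which the jaws open and shut, and the axes are right-handed (so a half turn about x gives the same grasp; the last joint's range is limited). The gripper opens to 92 mm and grips with 3 to 60 N. Pads are 19 mm wide; open, the fingers measure 130 mm over their backs; the gripper's body (75 mm by 190 mm) begins 47 mm behind the grasp point.
Start: joints at [-1.291, 0.342, 1.524, -0, 1.275, -0.146], TCP at [216.875, -478.132, 226.741] pointing down, gripper open.
Joint ranges: [-2.53, 2.53], [-0.77, 2.02], [0.04, 2.7], [-1, 4.14], [0.28, 2.66], [-3.11, 3.11]. Speed limits (rad/s): [2.57, 2.57, 3.14, 3.14, 3.14, 3.14].

### API

Orientations are given as [roll, pitch, yaw] about the fixed x, y, z axes, in that order (R = Rz(yaw) Ry(pitch) Rx(roll)).
In Python, from plant import get_obs, capture, close_job gives the robot as it stands. The module is installed in compiled form; this text tells all that it offers.
- The arm moves only by the tool send_rows, never from a script. Its argument "moves" is a list of rows, each a list of 4 numbers: the shift along the tool's x, y, z in mm, then the turn about the tool's x in degrees. In form: [[tx, ty, tz, yaw], ...]. A call has 1 to 8 rows; each row shifts and turns the commanded pose from where the row before left it, along the tool's axes as they then stand; what a row does not reach is not made up. A row lasts 1/8 s, in which the tool goes at most 62.5 mm and 10.7 degrees, less where a joint would pass 70% of its speed; a pose out of reach is approached as far as the arm can. A call with a gripper value outside its range is refused whole. "hand" is the opening, from 0 (shut) to 1 (fully open), set as the call begins (left out, the last holds). The fingers move at their own pace and stop on an object; the grip force is fixed at half the most. Time passes only in rows, so rows that do not move let the fingers close. It gives the time, the measured TCP pose, the force and the opening at its end, in the units of the state.
- get_obs(): the state, without advancing time (a new reading comes with each control period).
- capture(name): name is "scene" or "top" or "wrist"; returns a dict with "image" (400x640x3 uint8, red, green, blue), "K" (3x3 intrinsics, pixels), "position" and "attitude" of the camera in the world; the wrist camera has in their place "mount" (4x4, takes a point from camera to tool coordinates, whose origin is the TCP and whose axes are the tool frame's). Camera axes: x right, y down, z forward; pixel columns grow to the right and rows downward; lengths in mm; the calibration is good to about 2 mm. The wrist camera is an equidistant fisheye: a pixel r from the principal point sees the ray r / f radians off the axis. A picture is of the moment at which its call begins: read the wrist's pose just before it. There is no depth.
- close_job(): hands the job in, once; it reports no verdict.
The state is a dict: "time": time; "joint_positions": joint angles; "dq": joint speeds; "tau": joint torques, N m; "tool_pos": TCP position; "tcp_rot": TCP orientation; "contact_force": force on the tool from outside, world axes, zero at the start; "moment": the same for the moment, N m; "grip_width": finger opening in mm.
Only numpy, scipy, OpenCV 4.12 (cv2) and the standard library are available. Lean on these libraries where they do the work, as an engineer would, in place of code of your own. Each camera call takes 0.05 s, during which the arm holds its last target. There are 200 camera calls.

## Working session

There is one attempt and no reset: what is moved stays moved. The work goes in short steps, Python scripts to look and compute and a tool call to move; the robot and the scene stay as the last step left them, time stands still between calls to the robot, and variables do not carry over. Pictures are saved under pics/ and viewed, about 8 in all and at most 12, crops included, and the job is handed in when it is done.

Besides the shell and the picture viewer there is one more tool, called as name(argument=value, ...) on one line, values as JSON. send_rows: Moves the arm, as the interface text tells. Its arguments: {"type":"object","properties":{"moves":{"type":"array","items":{"type":"array","items":{"type":"number"}}},"hand":{"type":"number"}},"required":["moves"]}

```bash
mkdir -p pics; cat > h.py <<'E'
import numpy as np, cv2, json
from plant import get_obs, capture, close_job
def snap(n,f):
    c=capture(n); cv2.imwrite(f'pics/{f}.png',c['image'][:,:,::-1]); np.savez(f'pics/{f}.npz',**c); return c
E
python3 - <<'E'
from h import *
o=get_obs(); print(o)
for n in('scene','top'):
    c=snap(n,n+'0'); print(n,c['K'],c['position'],c['attitude'])
E
```

```text
{'time': 0.0, 'joint_positions': array([-1.29099884e+00,  3.42735245e-01,  1.52499604e+00, -2.39932739e-06,
        1.27537640e+00, -1.45995721e-01]), 'dq': array([ 0.00071764,  0.00093787,  0.00016673,  0.00106342, -0.00105611,
        0.00037646]), 'tau': array([ 1.03308135e-03, -4.31243491e+01, -2.44219673e+01,  7.16590066e-02,
        5.57850022e-02, -1.21453668e-04]), 'tool_pos': array([ 216.76028907, -477.73402007,  226.04577608]), 'tcp_rot': array([-1.71527767,  1.56928129,  1.85210889]), 'contact_force': array([ 1.06893173, -0.2661973 ,  0.74453214]), 'moment': array([-0.04791092,  0.00327886, -0.0146987 ]), 'grip_width': 91.80947716372656}
scene [[441.84059749   0.         319.93209764]
 [  0.         441.84059749 201.12733693]
 [  0.           0.           1.        ]] [1293.86456407  311.53768455 1053.93040014] [-2.4072828  -0.01383939  1.97675815]
top [[437.67332405   0.         324.80887081]
 [  0.         437.67332405 193.33225807]
 [  0.           0.           1.        ]] [ 410.47258827  -13.56944802 1331.90578708] [-3.05782881 -0.01256781 -1.57143898]
```

View pics/scene0.png

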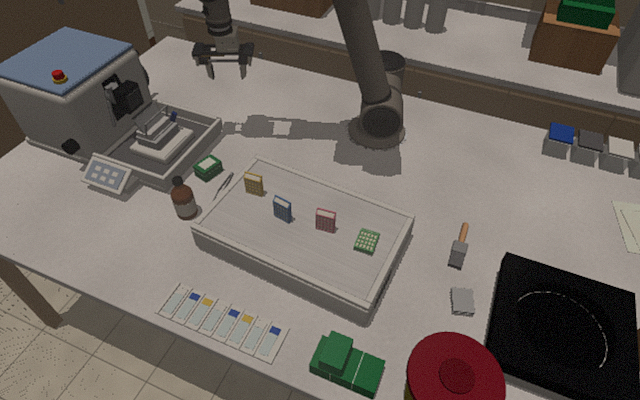

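View pics/top0.png

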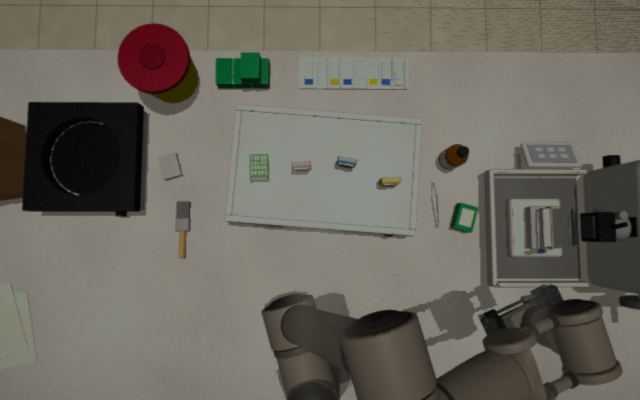

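The scene view shows yellow (254,183), blue (283,208) and pink (326,220) standing, with green (366,240) lying flat. In the top view they are at (390,182), (346,162), (301,166) and (259,167). I need a zoom to tell which side is wax.

```bash
cat >> h.py <<'E'
from scipy.spatial.transform import Rotation as Ro
def ray(c,uv,z):
    R=Ro.from_euler('xyz',c['attitude']).as_matrix()
    d=R@np.linalg.solve(c['K'],[uv[0],uv[1],1.]); p=c['position']; return p+d*(z-p[2])/d[2]
def proj(c,P):
    R=Ro.from_euler('xyz',c['attitude']).as_matrix()
    q=c['K']@(R.T@(np.asarray(P,float)-c['position'])); return q[:2]/q[2]
E
python3 - <<'E'
from h import *
t=np.load('pics/top0.npz');s=np.load('pics/scene0.npz')
A=cv2.resize(t['image'][145:195,280:410],None,fx=6,fy=6,interpolation=cv2.INTER_CUBIC)
B=cv2.resize(s['image'][165:240,235:345],None,fx=7,fy=7,interpolation=cv2.INTER_CUBIC)[:, :780]
A=A[:, :770]; B=B[:,:770][:525]
B=cv2.resize(B,(420,286)); 
cv2.imwrite('pics/z.png',np.vstack([A[:300],cv2.copyMakeBorder(B,0,0,0,350,cv2.BORDER_CONSTANT)])[:,:,::-1])
hsv=cv2.cvtColor(t['image'],cv2.COLOR_RGB2HSV)
for n,(u,v) in dict(yellow=(390,182),blue=(346,162),pink=(301,166),green=(259,167)).items():
    sub=hsv[v-14:v+14,u-18:u+18]; m=(sub[...,1]>60).astype(np.uint8)
    pts=np.argwhere(m)[:,::-1]+[u-18,v-14]
    r=cv2.minAreaRect(pts.astype(np.float32)); print(n,len(pts),r)
    b=cv2.boxPoints(r)
    print(np.round([ray(t,q,175 if n!='green' else 120)[:2] for q in b]))
print([np.round(ray(t,q,104)[:2]) for q in [(238,106),(422,119),(415,235),(227,221)]])
E
```

```text
yellow 128 ((389.5, 181.0), (8.0, 23.0), 90.0)
[[ 551. -170.]
 [ 551. -231.]
 [ 530. -231.]
 [ 530. -170.]]
blue 71 ((345.6929626464844, 163.73992919921875), (18.42124366760254, 6.661770820617676), 10.007979393005371)
[[ 582.  -58.]
 [ 600.  -61.]
 [ 591. -110.]
 [ 574. -107.]]
pink 13 ((301.5, 165.5), (1.0, 15.0), 90.0)
[[583.  54.]
 [583.  14.]
 [581.  14.]
 [581.  54.]]
green 279 ((258.778076171875, 167.0611114501953), (26.766563415527344, 18.42698097229004), 87.1375961303711)
[[622. 183.]
 [625. 132.]
 [549. 127.]
 [547. 178.]]
[array([764., 219.]), array([ 727., -308.]), array([ 397., -282.]), array([436., 244.])]
```

View pics/z.png

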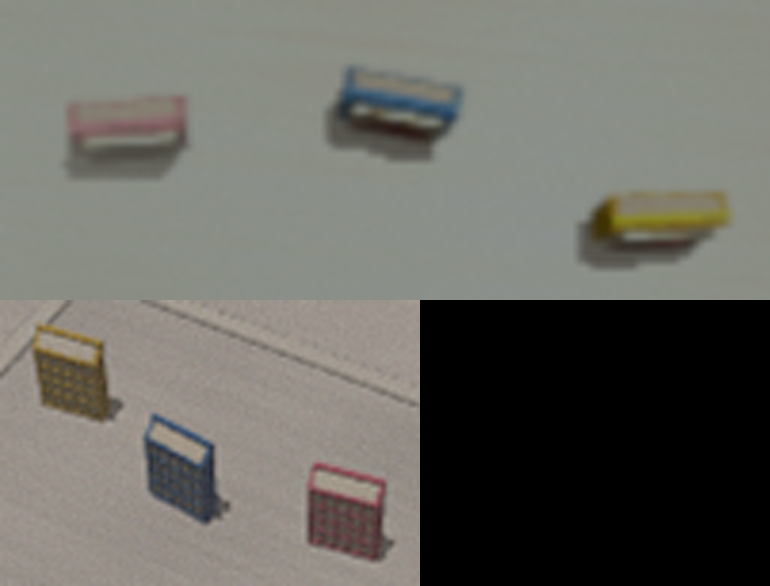

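```bash
cat >> h.py <<'E'
def plan(tgt,ydir):
    "tool-frame shift (mm) to tgt and turn (deg) bringing tool y onto ydir, in present axes; also in turned axes"
    o=get_obs(); R=Ro.from_euler('xyz',o['tcp_rot']).as_matrix()
    yd=R.T@np.append(ydir,0); a=np.degrees(np.arctan2(yd[2],yd[1])); d=R.T@(np.array(tgt)-o['tool_pos'])
    d2=Ro.from_euler('x',a,degrees=True).as_matrix().T@d
    print('t',o['time'],'pos',o['tool_pos'].round(1),'shift',d.round(1),'turn',round(a,1),'shift after turn',d2.round(1),'f',o['contact_force'].round(1))
E
python3 - <<'E'
from h import *
t=np.load('pics/top0.npz');off=np.array([280,145])
for n,L in dict(yellow=[(612,193),(728,193),(605,228),(728,222)],blue=[(348,68),(462,90),(342,105),(458,125)],pink=[(68,103),(186,97),(70,137),(186,132)]).items():
    P=[ray(t,np.array(q)/6+off,z)[:2] for q,z in zip(L,(162,162,175,175))]
    d=(P[1]-P[0])/2+(P[3]-P[2])/2; w=np.linalg.norm(d); d/=w; nrm=np.array([-d[1],d[0]]); nrm*=np.sign(nrm[0])
    rear=(P[0]+P[1])/2; print(n,np.round(P),'w',w.round(),'rear',rear.round(),'front',((P[2]+P[3])/2).round(),'along',d.round(3),'n',nrm.round(3), 'pre',(rear+nrm*40).round())
    plan([*(rear+nrm*40),226],d)
E
```

```text
yellow [[ 552. -183.]
 [ 553. -235.]
 [ 535. -177.]
 [ 538. -232.]] w 54.0 rear [ 553. -209.] front [ 537. -205.] along [ 0.026 -1.   ] n [1.    0.026] pre [ 592. -208.]
t 0.1 pos [ 216.8 -477.8  226.1] shift [ 3.000e-01 -9.080e+01 -4.538e+02] turn 22.9 shift after turn [ 3.000e-01 -2.604e+02 -3.826e+02] f [-0.1 -0.1  0.9]
blue [[ 609.  -64.]
 [ 599. -115.]
 [ 590.  -61.]
 [ 581. -112.]] w 52.0 rear [604. -90.] front [586. -87.] along [-0.18  -0.984] n [ 0.984 -0.18 ] pre [643. -97.]
t 0.1 pos [ 216.8 -477.8  226.1] shift [ 4.000e-01 -1.706e+02 -5.459e+02] turn 34.8 shift after turn [ 4.000e-01 -4.515e+02 -3.511e+02] f [-0.1 -0.1  0.9]
pink [[593.  62.]
 [596.   9.]
 [576.  60.]
 [578.   9.]] w 52.0 rear [594.  35.] front [577.  34.] along [ 0.049 -0.999] n [0.999 0.049] pre [634.  37.]
t 0.1 pos [ 216.8 -477.8  226.1] shift [   0.6 -296.6 -593. ] turn 21.6 shift after turn [   0.6 -494.1 -442.2] f [-0.1 -0.1  0.9]
```

send_rows(hand=0, moves=[[0,0,0,7.6],[0,0,0,7.6],[0,0,0,7.7],[0,-30,-44,0],[0,-30,-44,0],[0,-30,-44,0],[0,-30,-44,0],[0,-30,-44,0]])

```text
time: 1.1
tool_pos: [434.0, -321.2, 226.4]
tcp_rot: [-0.576, 1.57, 2.592]
contact_force: [0.3, -1.1, 1.1]
grip_width: 16.3
```

send_rows(moves=[[0,-30,-44,0],[0,-30,-44,0],[0,-30,-44,0],[0,-20,-31,0],[0,0,0,0],[0,0,0,0]])

```text
time: 1.85
tool_pos: [592.3, -208.4, 226.2]
tcp_rot: [-0.106, 1.569, 3.062]
contact_force: [-0.7, 0.1, 0.5]
grip_width: 0.5
```

```bash
python3 - <<'E'
from h import *
plan([592,-208,150],[.026,-1])
o=get_obs()
c=snap('wrist','w1'); print(c['K'],c['mount'].round(3))
E
```

```text
t 1.85 pos [ 592.3 -208.4  226.2] shift [76.2 -0.4  0.2] turn 0.0 shift after turn [76.2 -0.4  0.2] f [-0.7  0.1  0.5]
[[309.70691629   0.         322.48466813]
 [  0.         309.70691629 198.21425994]
 [  0.           0.           1.        ]] [[-1.00000e-03 -2.71000e-01  9.63000e-01 -1.56783e+02]
 [ 1.00000e+00 -0.00000e+00  1.00000e-03 -1.06600e+00]
 [ 0.00000e+00  9.63000e-01  2.71000e-01 -7.34450e+01]
 [ 0.00000e+00  0.00000e+00  0.00000e+00  1.00000e+00]]
```

View pics/w1.png

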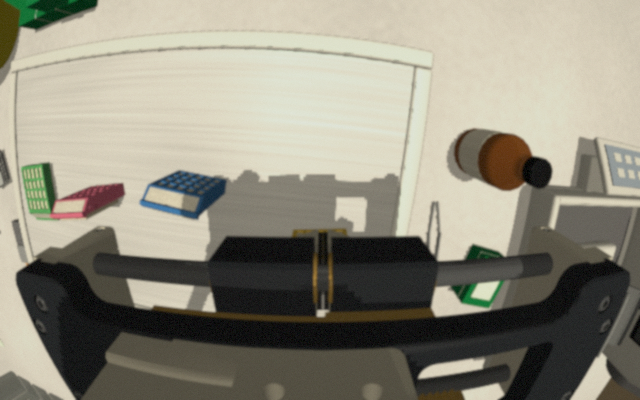

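The yellow block is hidden directly behind the fingers, centred at u≈320, so the lateral alignment is good. Next I go down and push.

send_rows(moves=[[30,0,0,0],[30,0,0,0],[14,0,0,0],[0,0,10,0],[0,0,10,0],[0,0,5,0],[0,0,4,0],[0,0,4,0]])

```text
time: 2.9
tool_pos: [559.9, -209.1, 153.1]
tcp_rot: [2.557, 1.57, -0.558]
contact_force: [-0.4, 0.5, -0.3]
grip_width: 0.3
```

send_rows(moves=[[0,0,4,0],[0,0,4,0],[0,0,4,0],[0,0,4,0],[0,0,0,0]])

```text
time: 3.52
tool_pos: [543.7, -209.5, 152.8]
tcp_rot: [0.46, 1.571, -2.655]
contact_force: [0.6, -0.1, -0.6]
grip_width: 0.3
```

```bash
python3 - <<'E'
from h import *
plan([643,-97,152],[-.18,-.984])
c=snap('scene','s2')
cv2.imwrite('pics/s2z.png',cv2.resize(c['image'][140:280,190:400],None,fx=3,fy=3,interpolation=cv2.INTER_CUBIC)[:,:,::-1])
E
```

```text
t 3.525 pos [ 543.7 -209.5  152.8] shift [   0.7 -109.9 -102.2] turn 11.9 shift after turn [   0.7 -128.5  -77.4] f [ 0.6 -0.1 -0.6]
```

View pics/s2z.png

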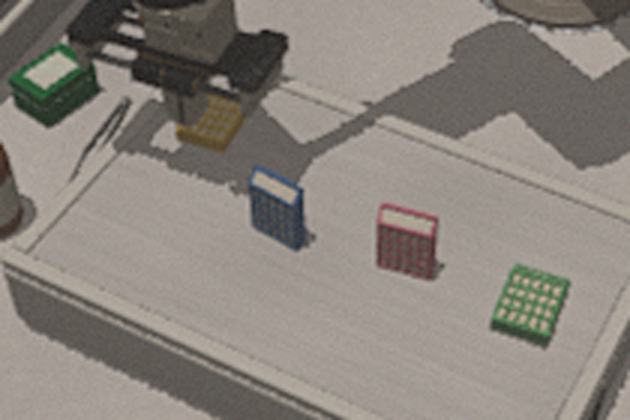

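Yellow lies flat, rear up, at crop (210,122). Next: rise and go behind blue.

send_rows(moves=[[-38,0,0,0],[-38,0,0,0],[0,0,0,6],[0,0,0,5.9],[0,-10,-40,0],[0,-39,-38,0],[0,-40,0,0],[0,-40,0,0]])

```text
time: 4.58
tool_pos: [644.5, -95.5, 228.0]
tcp_rot: [-0.093, 1.57, 2.867]
contact_force: [0.1, 0.4, -0.4]
grip_width: 0.3
```

send_rows(moves=[[0,0,0,0],[0,0,0,0]])

```text
time: 4.82
tool_pos: [644.0, -97.1, 228.7]
tcp_rot: [1.618, 1.57, -1.705]
contact_force: [0.0, 0.0, -0.1]
grip_width: 0.3
```

```bash
python3 - <<'E'
from h import *
plan([643,-97,152],[-.18,-.984])
E
```

```text
t 4.825 pos [644.  -97.1 228.7] shift [76.7  0.1  1. ] turn -0.0 shift after turn [76.7  0.1  1. ] f [ 0.   0.  -0.1]
```

send_rows(moves=[[30,0,0,0],[30,0,0,0],[16,0,1,0],[0,0,10,0],[0,0,10,0],[0,0,5,0],[0,0,4,0],[0,0,4,0]])

```text
time: 5.82
tool_pos: [610.5, -90.5, 153.2]
tcp_rot: [2.954, 1.57, -0.369]
contact_force: [-0.1, -0.6, 0.2]
grip_width: 0.2
```

send_rows(moves=[[0,0,4,0],[0,0,4,0],[0,0,4,0],[0,0,4,0],[0,0,0,0]])

```text
time: 6.45
tool_pos: [594.6, -87.6, 152.8]
tcp_rot: [1.131, 1.571, -2.192]
contact_force: [1.0, -0.4, 0.2]
grip_width: 0.3
```

```bash
python3 - <<'E'
from h import *
plan([634,37,152],[.049,-.999])
c=snap('scene','s3')
cv2.imwrite('pics/s3z.png',cv2.resize(c['image'][140:280,190:400],None,fx=3,fy=3,interpolation=cv2.INTER_CUBIC)[:,:,::-1])
E
```

```text
t 6.45 pos [594.6 -87.6 152.8] shift [   0.8 -129.7  -16.3] turn -13.2 shift after turn [   0.8 -122.6  -45.5] f [ 1.  -0.4  0.2]
```

View pics/s3z.png

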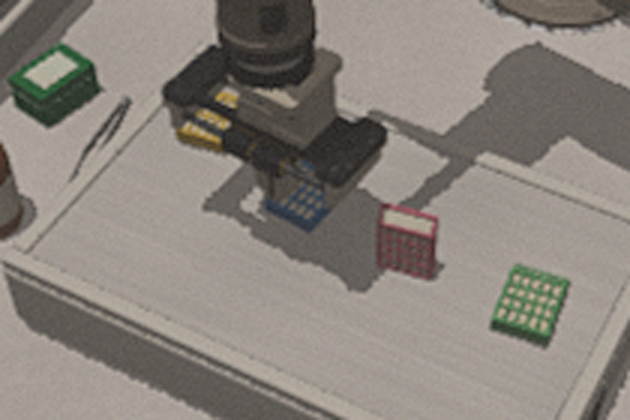

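Blue lies flat at crop (298,208) and pink is still upright. On to pink.

send_rows(moves=[[-38,0,0,0],[-38,0,0,0],[0,0,0,-6.6],[0,0,0,-6.6],[0,-10,-25,0],[0,-38,-20,0],[0,-38,0,0],[0,-37,0,0]])

```text
time: 7.5
tool_pos: [633.9, 38.6, 228.4]
tcp_rot: [0.036, 1.571, -3.057]
contact_force: [0.6, -0.2, 0.7]
grip_width: 0.3
```

send_rows(moves=[[0,0,0,0],[0,0,0,0]])

```text
time: 7.75
tool_pos: [633.9, 37.0, 228.7]
tcp_rot: [1.732, 1.57, -1.36]
contact_force: [-0.2, 1.0, -0.6]
grip_width: 0.6
```

```bash
python3 - <<'E'
from h import *
plan([634,37,152],[.049,-.999])
E
```

```text
t 7.75 pos [633.9  37.  228.7] shift [76.7 -0.  -0.1] turn 0.0 shift after turn [76.7 -0.  -0.1] f [-0.2  1.  -0.6]
```

send_rows(moves=[[30,0,0,0],[30,0,0,0],[16,0,0,0],[0,0,10,0],[0,0,10,0],[0,0,5,0],[0,0,4,0],[0,0,4,0]])

```text
time: 8.75
tool_pos: [600.7, 35.8, 153.2]
tcp_rot: [2.909, 1.57, -0.184]
contact_force: [-0.0, -0.7, -0.6]
grip_width: 0.5
```

send_rows(moves=[[0,0,4,0],[0,0,4,0],[0,0,4,0],[0,0,4,0],[0,0,0,0]])

```text
time: 9.38
tool_pos: [584.6, 35.0, 152.8]
tcp_rot: [1.326, 1.571, -1.767]
contact_force: [-0.7, 0.3, 0.6]
grip_width: 0.4
```

send_rows(moves=[[-40,0,0,0],[-40,0,0,0],[-40,0,-20,0],[-20,30,-40,0],[0,30,-40,0],[0,0,0,0],[0,0,0,0]])

```text
time: 10.25
tool_pos: [687.4, -19.9, 292.0]
tcp_rot: [-0.375, 1.569, 2.815]
contact_force: [0.1, 0.5, -0.0]
grip_width: 0.3
```

```bash
python3 - <<'E'
from h import *
o=get_obs(); print(o['time'],o['tool_pos'],o['contact_force'])
c=snap('scene','s4'); t=snap('top','t4')
a=cv2.resize(c['image'][140:280,190:400],(600,400)); b=cv2.resize(t['image'][100:250,220:470],(600,360))[:200+130]
cv2.imwrite('pics/f.png',cv2.resize(np.vstack([a,b]),(480,584))[:,:,::-1])
E
```

```text
10.25 [687.36943146 -19.90287855 292.03402287] [ 0.13575564  0.47015396 -0.04605721]
```

View pics/f.png

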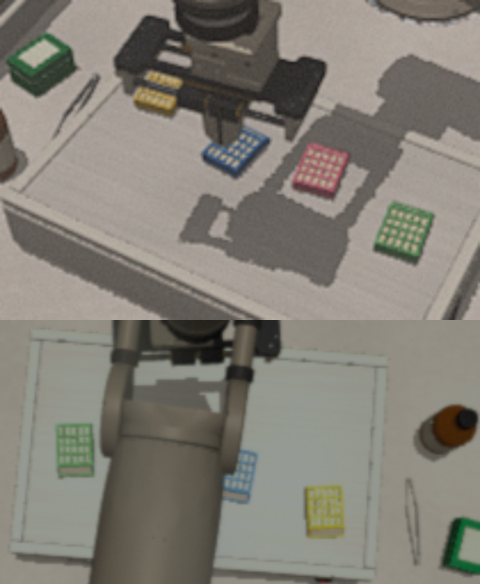

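```bash
python3 - <<'E'
from h import *
t=np.load('pics/t4.npz');s=np.load('pics/s4.npz')
f=lambda u,v:(u/.8/2.4+220,(v/.8-400)/2.4+100)
print('yellow foot',ray(t,f(324,486),120).round(),'start ~545,-207')
print('blue foot right corner',ray(t,f(257,453),120).round(),'start corner ~590,-113')
g=lambda u,v:(u/.8*.35+190,v/.8*.35+140)
for n,q in dict(pinkfootL=(294,184),pinkfootR=(337,194),blueL=(204,155),blueR=(238,175)).items(): print(n,ray(s,g(*q),115).round())
E
```

```text
yellow foot [ 532. -207.  120.] start ~545,-207
blue foot right corner [ 580. -110.  120.] start corner ~590,-113
pinkfootL [577.  14. 115.]
pinkfootR [571.  67. 115.]
blueL [ 580. -106.  115.]
blueR [592. -54. 115.]
```

All three feet are within about 15 mm of where they stood, against a 50 mm limit. The arm is clear, so I'm handing in.

```bash
python3 -c "
from h import *
print(close_job())"
```

```text
the job is handed in; nothing more can be done
None
```

I pushed the yellow, blue and pink blocks over from behind with the shut fingertips, high on the rear face, then lifted the arm clear and handed the job in at about 10 s.

In the last scene picture all three lie flat, rear grid up. By my measurements each foot is about 10–15 mm from where it stood, against the 50 mm limit. The green block, bottle, carton and forceps look unmoved by eye. The moulds and brush were outside my final crops, but the arm never went near them.

The arm was touching nothing at the end, and no force reading showed a contact above sensor noise. I judged flatness from the pictures and did not measure tilt or wax-face height. The final top view had the arm over pink, so pink was checked only in the scene view. No check failed or disagreed.

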